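# Glass panel from rack to transit carrier, by its edges

### The arm

A 6-joint arm with a two-finger parallel gripper is mounted at the origin on a cart in front of the work surface, level with it; the furniture and walls round the work are solid. World frame = base frame: x ahead of the robot, y to its left, z up, the work surface at z = 0. Lengths are in mm, angles in degrees, forces in N, time in s.
With the tool pointing down it reaches from about 350 to 850 mm from the base axis. Payload 8.1 kg.
Tool frame: the origin (TCP) lies on the centre line of the jaws, within the pads' length; the fingertips stand 14 mm ahead of it and the grasp point (between the pads) lies 5 mm behind it; z points along the fingers, y is the line along which they close (so a half turn about z gives the same grasp; the last joint's range is limited). The gripper opens to 85 mm and grips with 20 to 120 N. Pads are 22 mm wide; open, the fingers measure 114 mm over their backs; the gripper's body (76 mm by 85 mm) begins 54 mm behind the grasp point. The pads swing forward as they close: fully open they stand 13 mm farther back than shut.
Start: joints at [64.721, 7.471, 85.268, -0, 87.261, -4.893], TCP at [208.983, 562.434, 245.292] pointing down, gripper open.
Joint ranges: [-169.43, 169.43], [-51.17, 129.36], [1.28, 143.12], [-76.62, 256.62], [0, 156.53], [-152.29, 152.29]. Speed limits (degrees/s): [136.94, 136.94, 159.86, 180, 180, 180].

### API

Orientations are given as [roll, pitch, yaw] about the fixed x, y, z axes, in that order (R = Rz(yaw) Ry(pitch) Rx(roll)).
In Python, from bench import sense, snapshot, camera_info, hand_in gives the robot as it stands. The module is installed in compiled form; this text tells all that it offers.
- The arm moves only by the tool apply_moves, never from a script. Its argument "deltas" is a list of rows, each a list of 7 numbers: the shift along the tool's x, y, z scaled (see below), then the turn, a rotation vector about the tool's x, y, z scaled (see below), then the opening, from 0 (shut) to 1 (fully open). In form: [[dx, dy, dz, ax, ay, az, claw], ...]. A call has 1 to 8 rows; each row shifts and turns the commanded pose from where the row before left it, along the tool's axes as they then stand; what a row does not reach is not made up. The controller multiplies each number of a shift by 0.03 m and each number of a turn by 0.08 rad. A row lasts 1/8 s, in which the tool goes at most 62.5 mm and 10.7 degrees, less where a joint would pass 70% of its speed; a pose out of reach is approached as far as the arm can. A call with a number of a shift or a turn outside -1 to 1 is refused whole. A call with a gripper value outside its range is refused whole. The fingers move at their own pace and stop on an object; "grip_force" is the grip in N (left out, the last holds). Time passes only in rows, so rows that do not move let the fingers close. It gives the time, the measured TCP pose, the force, the opening and the grip force at its end, in the units of the state.
- sense(): the state, without advancing time (a new reading comes with each control period).
- snapshot(name): name is "scene" or "top" or "wrist"; returns the picture (400x640x3 uint8, red, green, blue); there is no depth.
- camera_info(name): a dict with "vertical_fov" (degrees; the focal length in pixels is half the picture's height over the tangent of half this angle, whatever the lens; pixels are square), "cx", "cy" (the principal point, pixels), "origin" and "rotation" of the camera in the world; the wrist camera has in their place "tool_from_camera" (4x4, takes a point from camera to tool coordinates, whose origin is the TCP and whose axes are the flange's). Camera axes: x right, y up, looking along -z (the intrinsics and any distortion apply to the point x, -y, -z); pixel columns grow to the right and rows downward; lengths in mm; the calibration is good to about 2 mm. A picture is of the moment at which its call begins: read the wrist's pose just before it. camera_info takes no time and is no camera call.
- hand_in(): hands the job in; it is judged then, once.
The state is a dict: "time": time; "joint_pos": joint angles; "qd": joint speeds; "joint_efforts": joint torques, N m; "tool_pos": TCP position; "tcp_rot": TCP orientation; "ft_force": force on the tool from outside, world axes, zero at the start; "wrist_torque": the same for the moment, N m; "finger_gap": finger opening in mm; "grip_force": force on a finger pad.
Only numpy, scipy, OpenCV 4.12 (cv2) and the standard library are available. Lean on these libraries where they do the work, as an engineer would, in place of code of your own. Each camera call takes 0.05 s, during which the arm holds its last target. There are 200 camera calls.

### The job

Pack the blue coated glass panel: take it out of the upright rack holding it only by its narrow ground side edges (the gripper must never touch the blue faces), lay it on the sloping stand with its lower end against the stop and let go, then take it again by its edges and lay it gently flat on the rails of the carrier, between the yellow guides, and let go. Leave the red panel standing in its slot and do not disturb the other things on the table.

Things in the scene. Friction and masses are not known exactly. Their poses are not given: they have to be found in the camera images.
- blue_panel: Blue coated glass panel with white edges, 64 mm wide, 150 long, 8 thick, 0.16 kg, standing on a short end in one slot of the rack. Origin: middle of that lower end, mid-thickness; x normal to the faces, y across the 64 mm width, z along the length (up while in the rack). Its edges are white strips 5 mm thick, 3 mm out beyond the blue faces all round; hold it on these across the 64 mm width.
- blue_panel_center (a point): Centre of the blue panel (75 mm along z from its origin, middle of the thickness).
- blue_panel_faces: The two blue coated faces of the blue panel (58 x 144 mm, 8 mm apart), which the gripper must not touch; same origin and axes as the blue panel.
- red_panel: An identical panel with red faces, standing in the other slot of the rack; same origin and axes as the blue panel.
- rack: Grey fixed rack, foot 136 x 92 x 12 mm, two slots at x = +-35 mm. Each is a pair of fins 11 mm apart, 50 mm wide in y, up to z = 69 mm. A panel stands on the foot (z = 12 mm), top at z = 162; its side edges (y = +-32 mm) are free above low stops of z = 26 mm. Origin: centre of underside; x normal to the panels, y along the slots, z up.
- stand: Grey fixed stand, base 150 x 84 x 10 mm, about 165 mm high, with a bed sloping at 45 degrees: high end at -x, low end at +x. Side lips near the low end of the bed (inner faces at bed y = +-36.5 mm, bed x = 53 to 71 mm, 13 mm high). Origin: centre of underside; z up.
- stand_bed: The stand's sloping bed: two rubber-topped rails (y = +-20 mm, 10 mm wide, x = -65 to +75 mm) and an end stop at the low end (face at x = +75.5 mm, 14 mm high, 50 mm wide). Origin: on the rail tops, under the middle of a panel resting against the stop; x points down the slope, y across, z normal to the slope. A panel overhangs the rails by 7 mm on either side.
- carrier: Black fixed carrier, base 196 x 104 x 8 mm, with two rubber-topped rails along x (y = +-20 mm, 10 mm wide, tops at z = 36 mm), four yellow side guides (x = +-60 mm, 18 mm long, inner faces y = +-35.5 mm) and a yellow guide at each end (inner faces x = +-78.5 mm). Guides are upright to z = 46 mm, flared to z = 53. Origin: centre of underside; x along the panel, z up.
- carrier_rest (a point): Point on the level of the carrier's rail tops at its centre (36 mm above its underside): the middle of the panel's under face belongs here.
- the_stapler: Red and black stapler, 32 x 138 x 48 mm, a bystander. Origin: centre of underside.
- clear_tape: Tan tape roll lying flat, 104 mm across, 48 mm high, a bystander. Origin: centre of underside.
- brown_tape: Brown tape roll lying flat, 120 mm across, 48 mm high, a bystander. Origin: centre of underside.

How it is judged (in metres and radians):
On the way:
1. the blue panel lies on the stand's sloping rails against the stop, released (x of blue_panel_center in the frame of stand_bed between -0.012 and 0.008 m and y of blue_panel_center in the frame of stand_bed between -0.008 and 0.008 m and z of blue_panel_center in the frame of stand_bed between 0 and 0.008 m and angle between the x axis of blue_panel and the z axis of stand_bed, either way round below 0.08 rad and contact force between blue_panel and the fingers below 0.1 N and linear speed of blue_panel below 0.02 m/s), for 0.3 s.
At the end, for the whole second after the job is handed in: The blue panel lies flat on the carrier's rails between the guides (either face up), centred within 8 mm, resting on the rail tops, level within 0.05 rad, along the carrier within 0.12 rad, released and at rest; the red panel still stands upright within 0.15 rad (x of blue_panel_center in the frame of carrier between -0.008 and 0.008 m and y of blue_panel_center in the frame of carrier between -0.008 and 0.008 m and z of blue_panel_center in the frame of carrier_rest between 0 and 0.008 m and angle between the x axis of blue_panel and the z axis of carrier, either way round below 0.05 rad and angle between the z axis of blue_panel and the x axis of carrier, either way round below 0.12 rad and contact force between blue_panel and the fingers below 0.1 N and linear speed of blue_panel below 0.02 m/s and angle between red_panel's own z axis and vertical below 0.15 rad); the robot touches nothing.
It fails at once if the gripper or arm touches the blue faces (more than 0.5 N) (contact force between blue_panel_faces and the fingers above 0.5 N or contact force between blue_panel_faces and the arm above 0.5 N).
It fails at once if the blue panel is knocked against or dropped on the carrier or stand (more than 60 N) (contact force between blue_panel and carrier above 60 N or contact force between blue_panel and stand above 60 N).
It fails at once if the red panel is moved more than 15 mm (distance of red_panel from where it was at the start of the episode above 0.015 m).
It fails at once if a bystander (stapler, tape rolls) is moved more than 20 mm (distance of any of the_stapler, clear_tape, brown_tape from where it was at the start of the episode above 0.02 m).
It also fails if it takes over 64 s, if anything falls off the work surface, if the arm or the gripper's body presses on something with over 40 N, if the wrist force passes 120 N, or if a joint passes its speed limit or range.

## Working session

There is one attempt and no reset: what is moved stays moved. The work goes in short steps, Python scripts to look and compute and a tool call to move; the robot and the scene stay as the last step left them, time stands still between calls to the robot, and variables do not carry over. Pictures are saved under pics/ and viewed, at most 10 in all, crops included, and the job is handed in when it is done.

Besides the shell and the picture viewer there is one more tool, called in YAML: its name, and indented under it one key for each argument. apply_moves: Moves the arm, as the interface text tells. Its arguments: {"type":"object","properties":{"deltas":{"type":"array"},"grip_force":{"type":"number"}},"required":["deltas"]}

```bash
mkdir -p pics; python3 - <<'E'
from bench import *
import cv2
for n in ("scene","top"):
    cv2.imwrite(f"pics/{n}0.png",snapshot(n)[:,:,::-1])
for n in ("scene","top","wrist"): print(n,camera_info(n))
s=sense();print(s)
E
```

```text
scene {'vertical_fov': 45.17507185121612, 'cx': 313.9864099467236, 'cy': 200.94937563266882, 'origin': array([ -191.77782106, -1196.76725686,  1283.95500095]), 'rotation': array([ 50.33166053,  -0.6009775 , -32.91121547])}
top {'vertical_fov': 44.00784450028827, 'cx': 324.0753330346971, 'cy': 192.8720643694834, 'origin': array([-205.53501202,  425.93858894, 1760.07742867]), 'rotation': array([  28.56502791,   -0.43008452, -116.31858081])}
wrist {'vertical_fov': 71.83371378390842, 'cx': 324.6615577329886, 'cy': 205.84710895048732, 'tool_from_camera': array([[-2.12018375e-04,  9.62892384e-01,  2.69885553e-01,
         6.85686399e+01],
       [ 9.99998644e-01, -2.36534275e-04,  1.62948752e-03,
         4.95098071e-01],
       [ 1.63285831e-03,  2.69885532e-01, -9.62891029e-01,
        -1.28854182e+02],
       [ 0.00000000e+00,  0.00000000e+00,  0.00000000e+00,
         1.00000000e+00]])}
{'time': 0.1, 'joint_pos': array([ 6.47207366e+01,  7.51269005e+00,  8.53247216e+01, -1.50826663e-03,
        8.72632277e+01, -4.89388370e+00]), 'qd': array([ 0.00506612, -0.03959774, -0.03272391, -0.0228797 , -0.06529089,
        0.01846366]), 'joint_efforts': array([ 4.38487368e-04, -5.70956826e+01, -5.01939976e+01, -3.03523557e-04,
        8.30601202e-03,  6.50433162e-05]), 'tool_pos': array([208.78290653, 561.9738323 , 244.31330858]), 'tcp_rot': array([-1.79899599e+02, -7.08467266e-03,  1.59614687e+02]), 'ft_force': array([ 0.11689458, -0.42409595, -0.21690525]), 'wrist_torque': array([ 0.02921122, -0.04841036,  0.0020337 ]), 'grip_force': 0.0, 'finger_gap': 85.59685360208545}
```

View pics/top0.png

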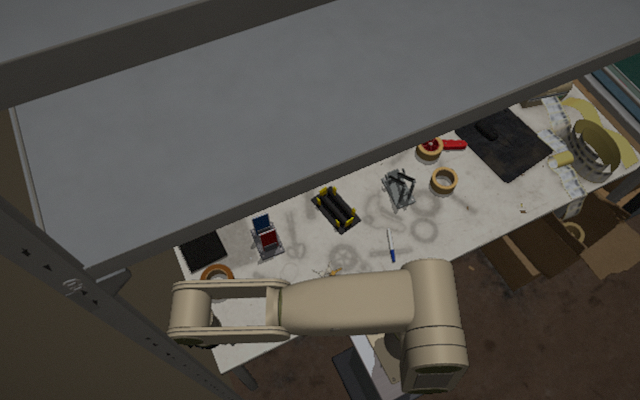

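View pics/scene0.png

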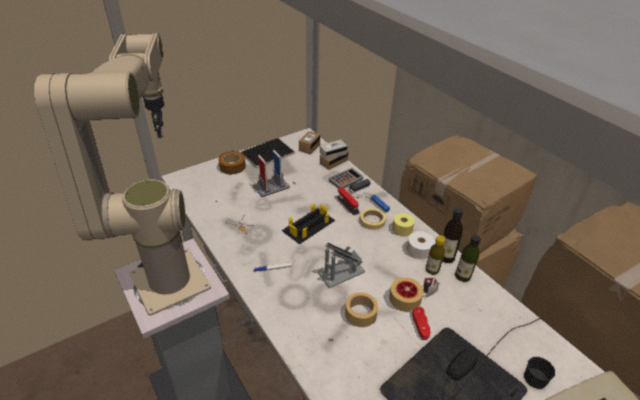

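The top view shows the rack at about (266,235), the carrier at (335,208) and the stand at (398,190). In the scene view the same three are at (270,175), (308,222) and (341,263). A shelf hangs over the far side. Next I'll write helpers and get enlarged crops with rough positions.

```bash
cat > h.py <<'E'
import numpy as np, cv2
from bench import *
from scipy.spatial.transform import Rotation as R
def cam(n,s=None):
    c=camera_info(n); f=200/np.tan(np.radians(c['vertical_fov']/2))
    if n=="wrist":
        T=c['tool_from_camera'];Rt=R.from_euler('xyz',s['tcp_rot'],degrees=True).as_matrix()
        o=s['tool_pos']+Rt@T[:3,3]; M=Rt@T[:3,:3]
    else: o=np.array(c['origin']); M=R.from_euler('xyz',c['rotation'],degrees=True).as_matrix()
    return f,c['cx'],c['cy'],o,M
def ray(C,u,v):
    f,cx,cy,o,M=C; d=M@np.array([(u-cx)/f,-(v-cy)/f,-1.]); return o,d/np.linalg.norm(d)
def onz(C,u,v,z):
    o,d=ray(C,u,v); return o+d*(z-o[2])/d[2]
def proj(C,P):
    f,cx,cy,o,M=C; p=(np.atleast_2d(P)-o)@M; return np.c_[cx-f*p[:,0]/p[:,2], cy+f*p[:,1]/p[:,2]]
def tri(obs):
    A=0;b=0
    for C,(u,v) in obs:
        o,d=ray(C,u,v);Q=np.eye(3)-np.outer(d,d);A=A+Q;b=b+Q@o
    x=np.linalg.solve(A,b)
    return x,[float(np.linalg.norm((np.eye(3)-np.outer(ray(C,*p)[1],ray(C,*p)[1]))@(x-C[3]))) for C,p in obs]
E
python3 - <<'E'
from h import *
t=cv2.imread('pics/top0.png');s=cv2.imread('pics/scene0.png')
a=cv2.resize(t[155:285,180:480],(800,347),interpolation=cv2.INTER_CUBIC)
b=cv2.resize(s[130:290,205:405],(800,640),interpolation=cv2.INTER_CUBIC)
cv2.imwrite('pics/a.png',cv2.resize(s[140:290,210:410],(800,600),interpolation=cv2.INTER_CUBIC))
T=cam("top");S=cam("scene")
print(onz(T,266,240,0),onz(S,270,185,0)); print(onz(T,336,210,36),onz(S,308,222,36));print(onz(T,398,200,0),onz(S,341,270,0))
for n,(C,p) in dict(tapeT=(T,(217,274)),tapeS=(S,(232,160))).items(): print(n,onz(C,*p,40))
E
```

```text
[ 5.60765020e+02  2.81357996e+02 -2.27373675e-13] [557.87224842 289.02934841   0.        ]
[541.60361403  -9.86506322  36.        ] [548.13948968 -35.0597133   36.        ]
[ 487.50536273 -263.3940077     0.        ] [ 532.64857384 -279.70040969    0.        ]
tapeT [498.61590052 496.50873235  40.        ]
tapeS [478.69198566 494.75759254  40.        ]
```

View pics/a.png

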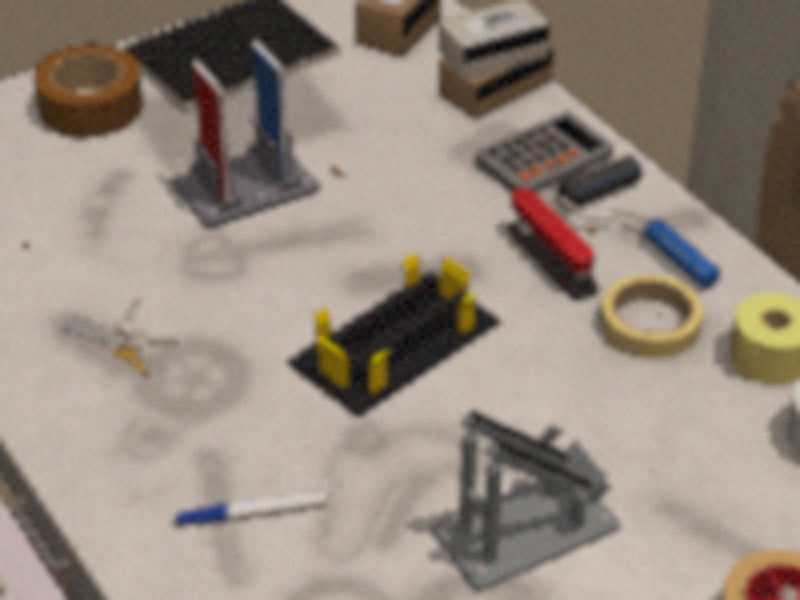

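```bash
python3 - <<'E'
from h import *
T=cam("top");S=cam("scene")
# front lower edge of shelf: plane through T edge pixels, intersect scene edge rays
n=np.cross(ray(T,100,281)[1],ray(T,640,42)[1])
for p in ((350,2),(450,42),(550,82),(635,117)):
    o,d=ray(S,*p); print(o+d*(n@(T[3]-o))/(n@d))
E
```

```text
[ 139.96252362 -760.34572523 1115.29908989]
[ 139.50189448 -910.9903364  1120.89723384]
[  139.18850051 -1013.48301299  1124.7059911 ]
[  139.4040256  -1078.05206255  1126.29064409]
```

apply_moves:
  deltas:
    - [-1, -0.8, -0.7, 0, 0, -0.6, 1]
    - [-1, -0.8, -0.7, 0, 0, -0.6, 1]
    - [-1, -0.8, -0.7, 0, 0, -0.6, 1]
    - [-1, -0.8, -0.7, 0, 0, -0.6, 1]
    - [-1, -0.8, -0.7, 0, 0, -0.6, 1]
    - [-1, -0.8, -0.7, 0, 0, -0.6, 1]
    - [-1, -0.8, -0.4, 0, 0, -0.6, 1]
    - [-0.6, -0.8, 0, 0, 0, -0.3, 1]

```text
time: 1.1
tool_pos: [397.0, 329.7, 384.2]
tcp_rot: [180.0, 0.1, -179.7]
ft_force: [-0.0, -0.7, -1.2]
finger_gap: 85.4
grip_force: 0.0
```

```bash
python3 - <<'E'
from h import *
import pickle
s=sense();im=snapshot("wrist");pickle.dump((s,im),open('w1.pkl','wb'));cv2.imwrite('pics/w1.png',im[:,:,::-1])
E
```

```text
(no output)
```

View pics/w1.png

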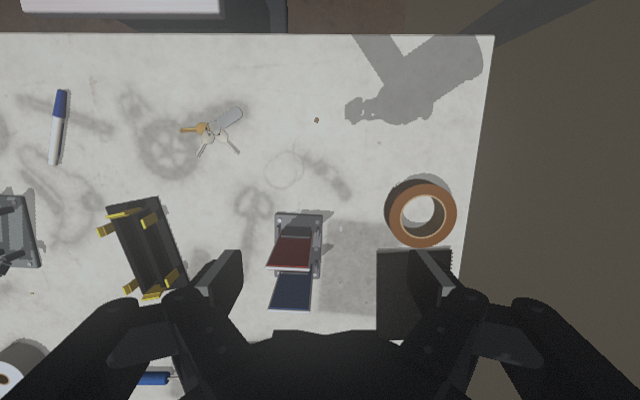

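apply_moves:
  deltas:
    - [0, -1, 0, 0, 0, 0, 1]
    - [0, -1, 0, 0, 0, 0, 1]
    - [0, -1, 0, 0, 0, 0, 1]
    - [0, -1, 0, 0, 0, 0, 1]
    - [0, -1, 0, 0, 0, 0, 1]
    - [0, -1, 0, 0, 0, 0, 1]
    - [0, -1, 0, 0, 0, 0, 1]
    - [0, 0, 0, 0, 0, 0, 1]

```text
time: 2.15
tool_pos: [396.5, 119.4, 383.1]
tcp_rot: [-180.0, -0.0, -179.9]
ft_force: [-0.5, 0.6, 1.3]
finger_gap: 85.8
grip_force: 0.0
```

```bash
python3 - <<'E'
from h import *
import pickle
s=sense();im=snapshot("wrist");pickle.dump((s,im),open('w2.pkl','wb'));cv2.imwrite('pics/w2.png',im[:,:,::-1])
E
```

apply_moves:
  deltas:
    - [0, -1, 0, 0, 0, 0, 1]
    - [0, -1, 0, 0, 0, 0, 1]
    - [0, -1, 0, 0, 0, 0, 1]
    - [0, -1, 0, 0, 0, 0, 1]
    - [0, -1, 0, 0, 0, 0, 1]
    - [0, -1, 0, 0, 0, 0, 1]
    - [0, -1, 0, 0, 0, 0, 1]
    - [0, 0, 0, 0, 0, 0, 1]

```text
time: 3.2
tool_pos: [397.7, -89.9, 382.8]
tcp_rot: [180.0, -0.1, -179.9]
ft_force: [-0.3, -0.1, 0.1]
finger_gap: 85.5
grip_force: 0.0
```

```bash
python3 - <<'E'
from h import *
import pickle
s=sense();im=snapshot("wrist");pickle.dump((s,im),open('w3.pkl','wb'));cv2.imwrite('pics/w3.png',im[:,:,::-1]);print(s['time'],s['tool_pos'])
E
```

```text
3.2 [397.67355595 -89.85038509 382.78751521]
```

View pics/w3.png

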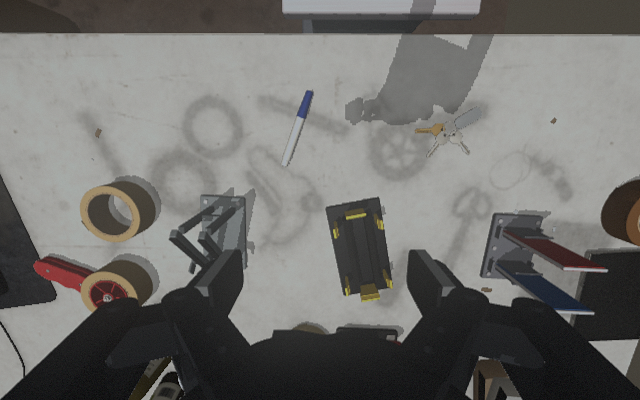

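Wrist view 3 shows the carrier with yellow guides at about (358,250), the stand at (212,235) and the rack at (515,250) with red nearer the robot and blue farther. View 1 shows the panel tops at about (290,265) for red and (290,308) for blue. Now two views of the stand.

apply_moves:
  deltas:
    - [-0.5, -1, 0, 0, 0, 0, 1]
    - [-0.5, -1, 0, 0, 0, 0, 1]
    - [0, -1, 0, 0, 0, 0, 1]
    - [0, -1, 0, 0, 0, 0, 1]
    - [0, 0, 0, 0, 0, 0, 1]

```text
time: 3.88
tool_pos: [428.4, -209.2, 382.7]
tcp_rot: [180.0, -0.0, -179.8]
ft_force: [-0.7, -0.1, -0.9]
finger_gap: 85.4
grip_force: 0.0
```

```bash
python3 - <<'E'
from h import *
import pickle
s=sense();im=snapshot("wrist");pickle.dump((s,im),open('w4.pkl','wb'));cv2.imwrite('pics/w4.png',im[:,:,::-1]);print(s['time'],s['tool_pos'])
E
```

```text
3.875 [ 428.38594321 -209.15675831  382.74836593]
```

apply_moves:
  deltas:
    - [0, -1, 0.3, 0, 0, 0, 1]
    - [0, -1, 0.4, 0, 0, 0, 1]
    - [0, -1, 0.5, 0, 0, 0, 1]
    - [0, -1, 0.5, 0, 0, 0, 1]
    - [0, 0, 0, 0, 0, 0, 1]

```text
time: 4.55
tool_pos: [428.5, -328.5, 330.4]
tcp_rot: [179.9, -0.1, -179.8]
ft_force: [-0.4, -0.3, -0.2]
finger_gap: 85.1
grip_force: 0.0
```

```bash
python3 - <<'E'
from h import *
import pickle
s=sense();im=snapshot("wrist");pickle.dump((s,im),open('w5.pkl','wb'));print(s['time'],s['tool_pos'])
im4=cv2.imread('pics/w4.png')
C4=cam("wrist",pickle.load(open('w4.pkl','rb'))[0]);C5=cam("wrist",s)
p4=proj(C4,[[500,-270,60]])[0].astype(int);p5=proj(C5,[[500,-270,60]])[0].astype(int);print(p4,p5)
def crop(i,p):
    x0,y0=max(0,min(540,p[0]-90)),max(0,min(250,p[1]-75)); print(x0,y0)
    return cv2.resize(i[y0:y0+150,x0:x0+190-90],None,fx=4,fy=4,interpolation=cv2.INTER_CUBIC) if 0 else cv2.resize(i[y0:y0+150,x0:x0+180],(720,600),interpolation=cv2.INTER_CUBIC)
A=crop(im4,p4);B=crop(im[:,:,::-1],p5)
cv2.imwrite('pics/s4.png',A);cv2.imwrite('pics/s5.png',B)
E
```

```text
4.55 [ 428.48348949 -328.50082917  330.43504221]
[288 213] [362 224]
198 138
272 149
```

View pics/s4.png

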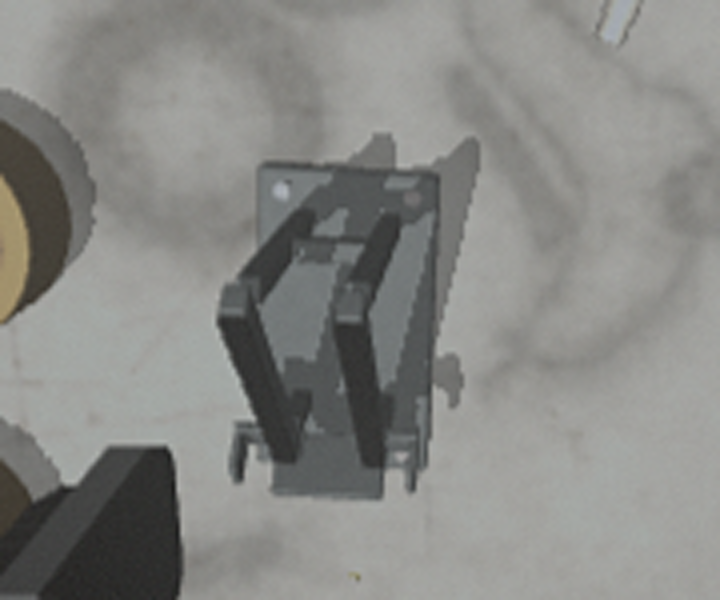

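View pics/s5.png

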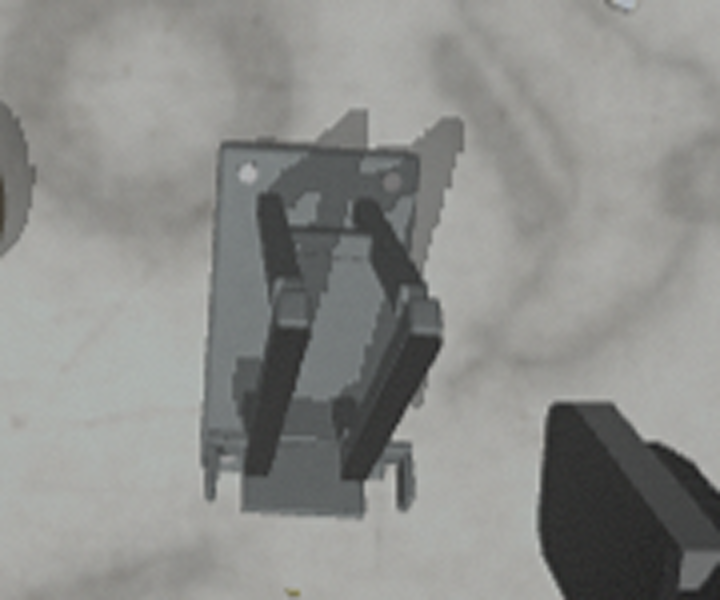

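In both stand crops the high end faces the robot and the rails run away along +x. The rail high ends are at crop rows of about 315 and 330, and the low ends at about 462 and 477. I'll triangulate the rails, and use the yellow guides and panel tops for the other objects.

```bash
python3 - <<'E'
from h import *
import pickle
W={k:pickle.load(open(f'w{k}.pkl','rb')) for k in range(1,6)}
C={k:cam("wrist",W[k][0]) for k in W}
a=lambda x,y:(198+x/4-.4,138+y/4-.4)
b=lambda x,y:(272+x/4-.4,149+y/4-.4)
pts=dict(Lh1=((221,318),(276,328)),Lh2=((249,311),(309,324)),Rh1=((337,318),(408,331)),Rh2=((369,312),(441,338)),
 Ll1=((275,460),(246,474)),Ll2=((299,461),(270,474)),Rl1=((360,465),(340,480)),Rl2=((384,466),(366,480)),
 stop1=((272,496),(242,512)),stop2=((383,498),(363,516)),
 base1=((259,163),(221,143)),base2=((439,175),(418,154)))
X={}
for k,(p,q) in pts.items():
    x,r=tri([(C[4],a(*p)),(C[5],b(*q))]);X[k]=x;print(k,x.round(1),np.round(r,1))
h=np.mean([X[k] for k in('Lh1','Lh2','Rh1','Rh2')],0);l=np.mean([X[k] for k in('Ll1','Ll2','Rl1','Rl2')],0)
d=l-h;print('high',h,'low',l,'len',np.linalg.norm(d),'yaw',np.degrees(np.arctan2(d[1],d[0])),'slope',np.degrees(np.arcsin(-d[2]/np.linalg.norm(d))))
m=X['Rh1']+X['Rh2']-X['Lh1']-X['Lh2'];print('across yaw',np.degrees(np.arctan2(m[1],m[0]))-90, 'base',np.degrees(np.arctan2(*(X['base2']-X['base1'])[1::-1]))-90)
# yellow guides
for k in (1,2,3):
    hsv=cv2.cvtColor(W[k][1],cv2.COLOR_RGB2HSV)
    for nm,lo,hi,amin in(('yel',(20,130,60),(35,255,255),12),('blue',(100,90,40),(130,255,255),60),('red',(0,120,50),(8,255,255),60),):
        mk=cv2.inRange(hsv,lo,hi);n,_,st,ce=cv2.connectedComponentsWithStats(mk)
        for i in range(1,n):
            if st[i,4]>=amin: print(k,nm,st[i].tolist(),ce[i].round(1))
# base masks view crops
out=np.hstack([cv2.resize(W[1][1][180:320,90:190],(400,560),interpolation=cv2.INTER_CUBIC),cv2.resize(W[1][1][200:320,255:330],(375,600),interpolation=cv2.INTER_CUBIC)[:560]])
cv2.imwrite('pics/c1.png',out[:,:,::-1])
E
```

```text
Lh1 [ 478.4 -308.6  146.3] [0.2 0.2]
Lh2 [ 476.1 -298.7  147. ] [0.4 0.4]
Rh1 [ 479.  -268.5  145.5] [0.3 0.3]
Rh2 [ 479.3 -258.   144.5] [2.5 2.5]
Ll1 [ 575.3 -313.8   55. ] [0.1 0.1]
Ll2 [ 577.7 -303.8   50.8] [0. 0.]
Rl1 [ 577.8 -275.6   54.9] [0.2 0.2]
Rl2 [ 578.7 -264.9   53.7] [0. 0.]
stop1 [ 591.4 -315.3   57.6] [0.3 0.3]
stop2 [ 594.1 -265.6   55.1] [0.2 0.2]
base1 [ 448.6 -324.2    6.9] [0.1 0.1]
base2 [ 454.1 -241.3    3.6] [0.3 0.3]
high [ 478.18849831 -283.4599488   145.82839477] low [ 577.36026249 -289.49813268   53.6110079 ] len 135.5564270603272 yaw -3.4842164574991026 slope 42.86613876429482
across yaw -2.6655276305404527 base -3.8012465564509057
1 yel [106, 212, 19, 6, 53] [115.6 214.9]
1 yel [142, 219, 4, 9, 14] [143.4 223.6]
1 yel [164, 279, 6, 9, 26] [166.7 283. ]
1 yel [123, 284, 10, 11, 46] [127.1 289.3]
1 yel [142, 292, 19, 8, 103] [151.4 295.5]
1 blue [53, 90, 9, 27, 141] [ 57.4 103.9]
1 blue [137, 372, 33, 13, 357] [153.7 378.1]
2 yel [227, 213, 19, 6, 52] [236.5 215.8]
2 yel [260, 220, 5, 10, 26] [262.5 224.6]
2 yel [216, 230, 4, 8, 14] [217.2 234.1]
2 yel [277, 280, 5, 9, 23] [278.9 283.7]
2 yel [253, 293, 17, 9, 104] [261.1 296.9]
2 blue [176, 91, 12, 27, 139] [181.5 104.7]
2 red [0, 283, 19, 31, 278] [  8.  299.1]
3 yel [350, 213, 16, 5, 39] [357.5 215.1]
3 yel [377, 220, 7, 9, 45] [379.8 224. ]
3 yel [333, 229, 4, 9, 19] [334.2 232.9]
3 yel [386, 279, 7, 9, 41] [388.9 282.9]
3 yel [345, 288, 4, 8, 18] [346.2 291.6]
3 yel [362, 293, 18, 9, 104] [370.1 296.8]
3 blue [297, 91, 15, 27, 172] [304.5 104.4]
3 blue [526, 276, 65, 35, 746] [556.9 297.4]
3 red [34, 261, 51, 31, 611] [ 59.8 275. ]
3 red [564, 262, 41, 6, 69] [584.4 265.8]
3 red [89, 281, 38, 27, 187] [104.7 291.1]
```

apply_moves:
  deltas:
    - [-0.3, 1, -0.2, 0, 0, 0, 1]
    - [-0.3, 1, -0.2, 0, 0, 0, 1]
    - [-0.3, 1, 0, 0, 0, 0, 1]
    - [0, 1, 0, 0, 0, 0, 1]
    - [0, 1, 0, 0, 0, 0, 1]
    - [0, 1, 0, 0, 0, 0, 1]
    - [0, 1, 0, 0, 0, 0, 1]
    - [0, 1, 0, 0, 0, 0, 1]

```text
time: 5.6
tool_pos: [454.4, -86.3, 345.6]
tcp_rot: [180.0, 0.1, -179.6]
ft_force: [-0.7, 0.2, 0.2]
finger_gap: 85.4
grip_force: 0.0
```

apply_moves:
  deltas:
    - [0, 1, 0, 0, 0, 0, 1]
    - [0, 0, 0, 0, 0, 0, 1]

```text
time: 5.85
tool_pos: [454.3, -56.0, 345.6]
tcp_rot: [180.0, 0.1, -179.5]
ft_force: [-0.3, -0.5, -0.3]
finger_gap: 85.8
grip_force: 0.0
```

```bash
python3 - <<'E'
from h import *
import pickle
s=sense();im=snapshot("wrist");pickle.dump((s,im),open('w6.pkl','wb'));print(s['time'],s['tool_pos'])
E
```

```text
5.85 [454.28009496 -55.96336454 345.63351214]
```

apply_moves:
  deltas:
    - [-0.3, 1, 0, 0, 0, 0, 1]
    - [-0.3, 1, 0, 0, 0, 0, 1]
    - [-0.3, 1, 0, 0, 0, 0, 1]
    - [0, 1, 0, 0, 0, 0, 1]
    - [0, 1, 0, 0, 0, 0, 1]
    - [0, 1, 0, 0, 0, 0, 1]
    - [0, 1, 0, 0, 0, 0, 1]
    - [0, 1, 0, 0, 0, 0, 1]

```text
time: 6.9
tool_pos: [480.3, 181.7, 344.8]
tcp_rot: [180.0, 0.0, -179.8]
ft_force: [0.2, 0.1, 0.3]
finger_gap: 85.1
grip_force: 0.0
```

apply_moves:
  deltas:
    - [0, 1, 0, 0, 0, 0, 1]
    - [0, 0, 0, 0, 0, 0, 1]

```text
time: 7.15
tool_pos: [480.0, 212.3, 344.5]
tcp_rot: [180.0, -0.0, -179.6]
ft_force: [0.2, -0.2, -0.7]
finger_gap: 85.6
grip_force: 0.0
```

```bash
python3 - <<'E'
from h import *
import pickle
s=sense();im=snapshot("wrist");pickle.dump((s,im),open('w7.pkl','wb'));print(s['time'],s['tool_pos'])
E
```

```text
7.15 [479.95128835 212.30853645 344.47612712]
```

apply_moves:
  deltas:
    - [0, 0.8, 0, 0, 0, 0, 1]
    - [0, 0.8, 0, 0, 0, 0, 1]
    - [0, 0.8, 0, 0, 0, 0, 1]
    - [0, 0, 0, 0, 0, 0, 1]

```text
time: 7.7
tool_pos: [480.0, 283.0, 344.3]
tcp_rot: [-180.0, -0.0, -179.7]
ft_force: [-0.3, -0.4, -0.6]
finger_gap: 85.2
grip_force: 0.0
```

```bash
python3 - <<'E'
from h import *
import pickle
s=sense();im=snapshot("wrist");pickle.dump((s,im),open('w8.pkl','wb'));print(s['time'],s['tool_pos'])
W=[pickle.load(open(f'w{k}.pkl','rb')) for k in(7,8)]
cr=[]
for q,i in W:
    p=proj(cam("wrist",q),[[575,290,120]])[0].astype(int);x0,y0=p[0]-50,min(p[1]-75,250);print('crop',x0,y0)
    cr.append(cv2.resize(i[y0:y0+150,x0:x0+100],(400,600),interpolation=cv2.INTER_CUBIC))
cv2.imwrite('pics/r.png',np.hstack(cr)[:,:,::-1])
hsv=cv2.cvtColor(pickle.load(open('w6.pkl','rb'))[1],cv2.COLOR_RGB2HSV)
n,_,st,ce=cv2.connectedComponentsWithStats(cv2.inRange(hsv,(20,130,60),(35,255,255)))
for i in range(1,n):
    if st[i,4]>10: print(st[i].tolist(),ce[i].round(1))
E
```

```text
7.7 [479.99844108 282.96884736 344.2991241 ]
crop 330 175
crop 279 175
[327, 185, 22, 7, 74] [337.5 187.8]
[362, 193, 7, 11, 50] [365.1 198.1]
[312, 203, 5, 10, 24] [313.9 207.6]
[372, 260, 7, 11, 49] [375.5 264.8]
[327, 270, 3, 9, 21] [328.  273.9]
[345, 276, 20, 9, 105] [355.2 280.3]
```

View pics/r.png

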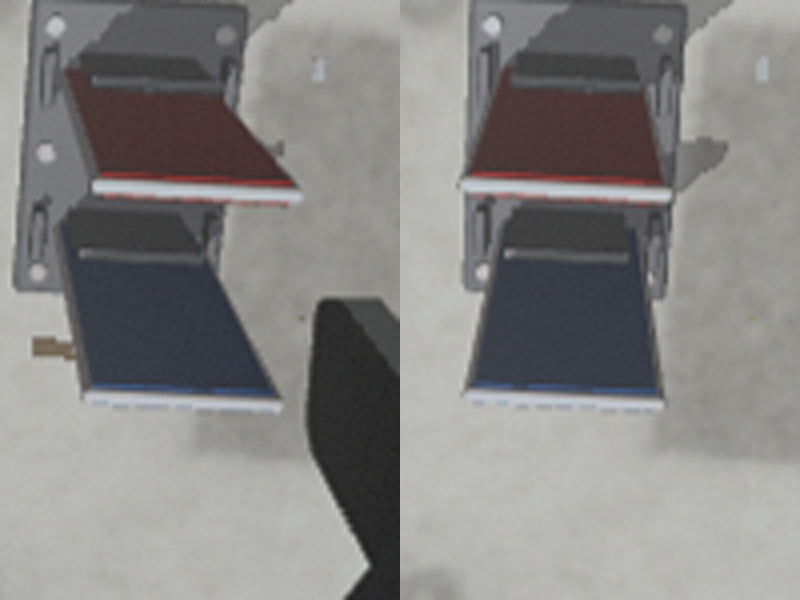

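The crops show blue's top white strip running from (84,397) to (282,407) on the left and (64,396) to (263,405) on the right.

```bash
python3 - <<'E'
from h import *
import pickle
W={k:pickle.load(open(f'w{k}.pkl','rb')) for k in range(1,9)}
C={k:cam("wrist",W[k][0]) for k in W}
a=lambda x,y:(330+x/4-.4,175+y/4-.4)
b=lambda x,y:(279+x/4-.4,175+y/4-.4)
for k,p,q in (('bl',(84,397),(64,396)),('br',(282,407),(263,405)),('rl',(93,187),(62,186)),('rr',(301,195),(271,194)),
   ('foot',(15,290),(64,290)),('screw1',(55,27),(91,26)),('screw2',(226,35),(263,33)),('screw3',(38,271),(82,271))):
    x,r=tri([(C[7],a(*p)),(C[8],b(*q))]);print(k,x.round(1),np.round(r,1))
    if 'l' in k[1:] or k=='br' or k=='rr': print('   z162:',onz(C[7],*a(*p),162).round(1),onz(C[8],*b(*q),162).round(1))
G=dict(near={1:(115.6,214.9),2:(236.5,215.8),3:(357.5,215.1),6:(337.5,187.8)},far={1:(151.4,295.5),2:(261.1,296.9),3:(370.1,296.8),6:(355.2,280.3)},
 nR={1:(143.4,223.6),2:(262.5,224.6),3:(379.8,224),6:(365.1,198.1)},nL={2:(217.2,234.1),3:(334.2,232.9),6:(313.9,207.6)},
 fR={1:(166.7,283),2:(278.9,283.7),3:(388.9,282.9),6:(375.5,264.8)},fL={1:(127,289.3),3:(346.2,291.6),6:(328,273.9)})
X={}
for k,o in G.items():
    X[k],r=tri([(C[i],p) for i,p in o.items()]);print(k,X[k].round(1),np.round(r,1))
d=X['far']-X['near'];print('len',np.linalg.norm(d),np.degrees(np.arctan2(d[1],d[0])),(X['far']+X['near'])/2)
print('sides',np.mean([X[k] for k in('nR','nL','fR','fL')],0),[np.degrees(np.arctan2(*(X['f'+c]-X['n'+c])[1::-1])) for c in'LR'])
E
```

```text
bl [587.2 245.7 161.9] [0. 0.]
   z162: [587.2 245.7 162. ] [587.2 245.7 162. ]
br [590.5 308.3 161.4] [0.1 0.1]
   z162: [590.3 308.2 162. ] [590.  308.3 162. ]
rl [518.6 246.5 159.1] [0. 0.]
   z162: [517.6 246.2 162. ] [517.6 246.8 162. ]
rr [520.9 309.3 158.5] [0.1 0.1]
   z162: [519.6 308.2 162. ] [519.8 309.  162. ]
foot [618.6 228.8  11.1] [0.2 0.2]
screw1 [496.6 243.6  16. ] [0. 0.]
screw2 [499.7 316.   14.3] [0.2 0.2]
screw3 [604.1 238.4  23.1] [0.2 0.2]
near [474.5 -34.3  54.3] [0.9 0.2 1.8 1.7]
far [638.9  -2.1  49.4] [0.3 0.4 0.4 0.5]
nR [492.2   8.3  49.2] [0.8 0.5 0.8 0.1]
nL [508.5 -72.7  51. ] [1.1 0.7 0.4]
fR [610.1  32.1  49. ] [1.7 0.8 1.1 0.9]
fL [628.1 -48.5  47.1] [0.8 0.7 0.3]
len 167.58488568910377 11.062948197386298 [556.67665715 -18.2061012   51.81993827]
sides [559.74680087 -20.18758181  49.06841816] [np.float64(11.408084340621931), np.float64(11.393970715712866)]
```

apply_moves:
  deltas:
    - [-0.9, -0.05, 0.9, 0, 0, 0, 1]
    - [-0.9, -0.05, 0.9, 0, 0, 0, 1]
    - [-0.9, -0.05, 0.9, 0, 0, 0, 1]
    - [-0.9, -0.05, 0.9, 0, 0, 0, 1]
    - [0, 0, 0, 0, 0, 0.52, 1]
    - [0, 0, 0, 0, 0, 0, 1]

```text
time: 8.5
tool_pos: [588.3, 275.7, 235.9]
tcp_rot: [-180.0, -0.0, 177.8]
ft_force: [0.5, -0.4, 0.5]
finger_gap: 85.2
grip_force: 0.0
```

```bash
cat >> h.py <<'E'
def to(pos,eul):
    "tool-frame delta (units) from measured pose to target"
    s=sense();A=R.from_euler('xyz',s['tcp_rot'],degrees=True);B=R.from_euler('xyz',eul,degrees=True)
    print('t',round(s['time'],2),'pos',s['tool_pos'].round(1),'rot',s['tcp_rot'].round(2),'gap',round(s['finger_gap'],1),'F',s['ft_force'].round(1),'grip',round(s['grip_force'],1))
    print('shift/30:',(A.inv().apply(np.array(pos)-s['tool_pos'])/30).round(2),'turn/.08:',((A.inv()*B).as_rotvec()/.08).round(2))
E
python3 - <<'E'
from h import *
to([588.7,277,120],[180,0,177.6])
E
```

```text
t 8.5 pos [588.3 275.7 235.9] rot [-1.7995e+02 -4.0000e-02  1.7778e+02] gap 85.2 F [ 0.5 -0.4  0.5] grip 0.0
shift/30: [-0.02  0.05  3.86] turn/.08: [-0.01 -0.01  0.04]
```

apply_moves:
  deltas:
    - [0, 0.05, 0.9, 0, 0, 0, 1]
    - [0, 0, 0.9, 0, 0, 0, 1]
    - [0, 0, 0.9, 0, 0, 0, 1]
    - [0, 0, 0.6, 0, 0, 0, 1]
    - [0, 0, 0.5, 0, 0, 0, 1]
    - [0, 0, 0, 0, 0, 0, 1]

```text
time: 9.25
tool_pos: [587.4, 278.6, 121.3]
tcp_rot: [-180.0, -0.1, 177.9]
ft_force: [-0.3, -1.1, 0.1]
finger_gap: 85.6
grip_force: 0.0
```

apply_moves:
  deltas:
    - [0, 0, 0, 0, 0, 0, 0.5]
    - [0, 0, 0, 0, 0, 0, 0.3]
    - [0, 0, 0, 0, 0, 0, 0.3]
    - [0, 0, 0, 0, 0, 0, 0.3]
  grip_force: 60

```text
time: 9.75
tool_pos: [589.0, 279.2, 124.0]
tcp_rot: [180.0, 0.1, 177.9]
ft_force: [-0.4, -2.2, 6.6]
finger_gap: 62.9
grip_force: 65.4
```

```bash
python3 - <<'E'
from h import *
import pickle
to([588.7,277,240],[180,0,177.6])
E
```

```text
t 9.75 pos [589.  279.2 124. ] rot [1.7996e+02 1.4000e-01 1.7786e+02] gap 62.9 F [-0.4 -2.2  6.6] grip 65.4
shift/30: [-0.   -0.07 -3.87] turn/.08: [0.01 0.03 0.06]
```

apply_moves:
  deltas:
    - [0, 0, -0.2, 0, 0, 0, 0.3]
    - [0, 0, -0.5, 0, 0, 0, 0.3]
    - [0, 0, -0.8, 0, 0, 0, 0.3]
    - [0, 0, -0.9, 0, 0, 0, 0.3]
    - [0, 0, -1, 0, 0, 0, 0.3]
    - [0, 0, -1, 0, 0, 0, 0.3]
    - [0, 0, -0.9, 0, 0, 0, 0.3]
    - [0, 0, -0.5, 0, 0, 0, 0.3]

```text
time: 10.75
tool_pos: [588.4, 279.2, 299.1]
tcp_rot: [179.9, 0.2, 177.9]
ft_force: [0.1, -0.3, -2.0]
finger_gap: 63.0
grip_force: 66.0
```

```bash
python3 - <<'E'
from h import *
to([589,-286,294],[180,0,176.6])
im=snapshot("wrist");cv2.imwrite('pics/lift.png',im[:,:,::-1])
E
```

```text
t 10.75 pos [588.4 279.2 299.1] rot [1.7993e+02 1.5000e-01 1.7787e+02] gap 63.0 F [ 0.1 -0.3 -2. ] grip 66.0
shift/30: [ -0.72 -18.83   0.15] turn/.08: [0.02 0.03 0.28]
```

View pics/lift.png

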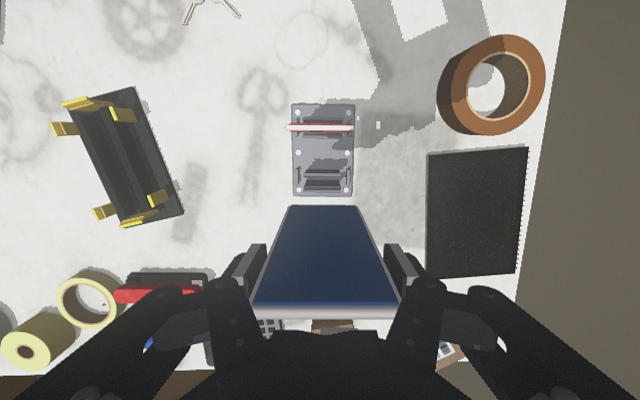

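The picture shows the blue panel held upright and square between the pads, lower end at row 206 and top at about 310, with the red panel still standing at (320,127). On to the stand while tilting.

apply_moves:
  deltas:
    - [0, -0.6, 0, 0, -0.5, 0, 0.3]
    - [0, -1, 0, 0, -0.9, 0.1, 0.3]
    - [0, -1, 0, 0, -0.9, 0, 0.3]
    - [0, -1, 0, 0, -0.9, 0, 0.3]
    - [0, -1, 0, 0, -0.9, 0, 0.3]
    - [0, -1, 0, 0, -0.9, 0, 0.3]
    - [0, -1, 0, 0, -0.9, 0, 0.3]
    - [0, -1, 0, 0, -0.9, 0, 0.3]

```text
time: 11.8
tool_pos: [577.3, 50.4, 295.1]
tcp_rot: [180.0, 31.2, 177.4]
ft_force: [-0.3, -0.2, -1.7]
finger_gap: 62.5
grip_force: 66.1
```

apply_moves:
  deltas:
    - [0, -1, 0, 0, -0.9, 0, 0.3]
    - [0, -1, 0, 0, -0.9, 0, 0.3]
    - [0, -1, 0, 0, -0.9, 0, 0.3]
    - [0, -1, 0, 0, -0.3, 0, 0.3]
    - [0, -1, 0, 0, 0, 0, 0.3]
    - [0, -1, 0, 0, 0, 0, 0.3]
    - [0, -1, 0, 0, 0, 0, 0.3]
    - [0, -1, 0, 0, 0, 0, 0.3]

```text
time: 12.8
tool_pos: [566.5, -189.3, 294.8]
tcp_rot: [179.9, 44.8, 177.3]
ft_force: [0.4, -0.1, -1.6]
finger_gap: 62.7
grip_force: 66.1
```

apply_moves:
  deltas:
    - [0, -1, 0, 0, 0, 0, 0.3]
    - [0, -0.8, 0, 0, 0, 0, 0.3]
    - [0, -0.4, 0, 0, 0, 0, 0.3]
    - [0, 0, 0, 0, 0, 0, 0.3]

```text
time: 13.3
tool_pos: [563.8, -254.7, 295.1]
tcp_rot: [179.9, 44.8, 177.3]
ft_force: [1.2, -0.4, -1.4]
finger_gap: 62.8
grip_force: 66.2
```

```bash
cat >> h.py <<'E'
O=np.array([524.3,-286.4,104.5]);ps=np.radians(-3.4);c=.70711
bx=np.array([c*np.cos(ps),c*np.sin(ps),-c]);by=np.array([-np.sin(ps),np.cos(ps),0]);bz=np.cross(bx,by)
Bd=np.c_[bx,by,bz]
E1=R.from_matrix(np.c_[-bz,by,bx]).as_euler('xyz',degrees=True)
def bed():
    s=sense();print('TCP in bed',((s['tool_pos']-O)@Bd).round(1))
E
python3 - <<'E'
from h import *
to(O-60*bx+45*bz,E1); bed()
E
```

```text
t 13.3 pos [ 563.8 -254.7  295.1] rot [179.86  44.85 177.25] gap 62.8 F [ 1.2 -0.4 -1.4] grip 66.2
shift/30: [ 3.88 -1.12  1.61] turn/.08: [ 0.13 -0.03  0.1 ]
TCP in bed [-108.2   34.   161.3]
```

apply_moves:
  deltas:
    - [0.7, -0.25, 0.4, 0.13, -0.03, 0.1, 0.3]
    - [0.8, -0.25, 0.4, 0, 0, 0, 0.3]
    - [0.8, -0.25, 0.4, 0, 0, 0, 0.3]
    - [0.8, -0.25, 0.4, 0, 0, 0, 0.3]
    - [0.7, -0.12, 0, 0, 0, 0, 0.3]
    - [0, 0, 0, 0, 0, 0, 0.3]

```text
time: 14.05
tool_pos: [525.4, -265.1, 196.9]
tcp_rot: [-179.6, 43.0, 174.9]
ft_force: [0.1, 0.4, -1.6]
finger_gap: 62.9
grip_force: 66.1
```

```bash
python3 - <<'E'
from h import *
to(O-50*bx+8*bz,E1); bed()
im=snapshot("wrist");S=snapshot("scene")
S=cv2.resize(S[195:325,285:435],(520,450),interpolation=cv2.INTER_CUBIC)
cv2.imwrite('pics/pre.png',np.hstack([cv2.resize(im[:, 160:480],(280,350))[:350],S[:350]])[:,:,::-1])
E
```

```text
t 14.05 pos [ 525.4 -265.1  196.9] rot [-179.59   42.95  174.86] gap 62.9 F [ 0.1  0.4 -1.6] grip 66.1
shift/30: [ 1.87 -0.74  0.6 ] turn/.08: [-0.35 -0.45 -0.27]
TCP in bed [-65.4  21.3  65.2]
```

View pics/pre.png

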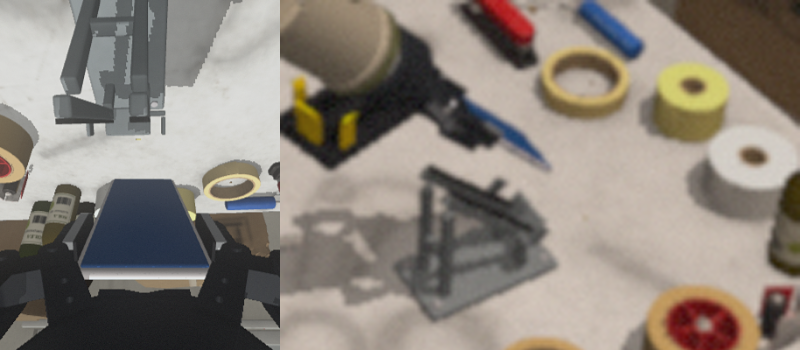

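The scene crop shows the panel tilted above the bed, and the wrist view shows it still square in the pads. The last move fell short in y and yaw, so I'll check the joints.

```bash
python3 - <<'E'
from h import *
s=sense();print(s['joint_pos'].round(1),s['qd'].round(1));to(O-60*bx+45*bz,E1)
E
```

```text
[ -47.8  -23.4  128.3   38.5   47.3 -152.2] [-0.1  0.3 -1.   0.1 -0.1 -0.1]
t 14.15 pos [ 526.4 -266.2  198.9] rot [-179.46   43.1   174.92] gap 62.7 F [ 0.2  0.  -1.2] grip 66.1
shift/30: [ 0.72 -0.68  0.25] turn/.08: [-0.37 -0.42 -0.26]
```

J6 sits at its limit of −152°. I'll raise the panel and turn the tool half a turn about its own axis, since either face may be up.

apply_moves:
  deltas:
    - [-1, 0, 0, 0, 0, 0.3, 0.3]
    - [-1, 0, 0, 0, 0, 1, 0.3]
    - [0, 0, 0, 0, 0, 1, 0.3]
    - [0, 0, 0, 0, 0, 1, 0.3]
    - [0, 0, 0, 0, 0, 1, 0.3]
    - [0, 0, 0, 0, 0, 1, 0.3]
    - [0, 0, 0, 0, 0, 1, 0.3]
    - [0, 0, 0, 0, 0, 1, 0.3]

```text
time: 15.15
tool_pos: [570.2, -271.1, 240.2]
tcp_rot: [153.0, 35.0, 132.4]
ft_force: [0.5, -0.4, -1.8]
finger_gap: 63.1
grip_force: 66.2
```

apply_moves:
  deltas:
    - [0, 0, 0, 0, 0, 1, 0.3]
    - [0, 0, 0, 0, 0, 1, 0.3]
    - [0, 0, 0, 0, 0, 1, 0.3]
    - [0, 0, 0, 0, 0, 1, 0.3]
    - [0, 0, 0, 0, 0, 1, 0.3]
    - [0, 0, 0, 0, 0, 1, 0.3]
    - [0, 0, 0, 0, 0, 1, 0.3]
    - [0, 0, 0, 0, 0, 1, 0.3]

```text
time: 16.15
tool_pos: [570.2, -271.1, 240.2]
tcp_rot: [138.7, 13.7, 99.2]
ft_force: [0.2, 0.2, -2.5]
finger_gap: 63.1
grip_force: 66.2
```

```bash
python3 - <<'E'
from h import *
s=sense();print(s['joint_pos'].round(1));bed();to(O-60*bx+70*bz,R.from_matrix(np.c_[bz,-by,bx]).as_euler('xyz',degrees=True))
E
```

```text
[-43.7 -18.9 120.5  34.6  47.6 -74.9]
TCP in bed [-64.2  18.  127.7]
t 16.15 pos [ 570.2 -271.1  240.2] rot [138.71  13.72  99.24] gap 63.1 F [ 0.2  0.2 -2.5] grip 66.2
shift/30: [ 0.04 -2.01  0.22] turn/.08: [-0.14  0.63 23.67]
```

apply_moves:
  deltas:
    - [0, 0, 0, 0, 0, 1, 0.3]
    - [0, 0, 0, 0, 0, 1, 0.3]
    - [0, 0, 0, 0, 0, 1, 0.3]
    - [0, 0, 0, 0, 0, 1, 0.3]
    - [0, 0, 0, 0, 0, 1, 0.3]
    - [0, 0, 0, 0, 0, 1, 0.3]
    - [0, 0, 0, 0, 0, 1, 0.3]
    - [0, 0, 0, 0, 0, 1, 0.3]

```text
time: 17.15
tool_pos: [570.2, -271.1, 240.2]
tcp_rot: [138.1, -11.1, 72.0]
ft_force: [0.4, 0.9, -1.9]
finger_gap: 62.7
grip_force: 66.2
```

apply_moves:
  deltas:
    - [0, 0, 0, 0, 0, 1, 0.3]
    - [0, 0, 0, 0, 0, 1, 0.3]
    - [0, 0, 0, 0, 0, 1, 0.3]
    - [0, 0, 0, 0, 0, 1, 0.3]
    - [0, 0, 0, 0, 0, 1, 0.3]
    - [0, 0, 0, 0, 0, 1, 0.3]
    - [0, 0, 0, 0, 0, 1, 0.3]
    - [0, 0, 0, 0, 0, 1, 0.3]

```text
time: 18.15
tool_pos: [570.2, -271.1, 240.2]
tcp_rot: [150.6, -33.1, 40.0]
ft_force: [0.8, 0.2, -1.4]
finger_gap: 63.0
grip_force: 66.2
```

apply_moves:
  deltas:
    - [0, 0, 0, 0, 0, 1, 0.3]
    - [0, 0, 0, 0, 0, 1, 0.3]
    - [0, 0, 0, 0, 0, 1, 0.3]
    - [0, 0, 0, 0, 0, 1, 0.3]
    - [0, 0, 0, 0, 0, 1, 0.3]
    - [0, 0, 0, 0, 0, 1, 0.3]
    - [0, 0, 0, 0, 0, 1, 0.3]
    - [0, 0, 0, 0, 0, 0.7, 0.3]

```text
time: 19.15
tool_pos: [570.2, -271.1, 240.2]
tcp_rot: [178.4, -43.1, -3.6]
ft_force: [0.6, -0.9, -0.8]
finger_gap: 62.8
grip_force: 66.1
```

```bash
cat >> h.py <<'E'
E2=R.from_matrix(np.c_[bz,-by,bx]).as_euler('xyz',degrees=True)
E
python3 - <<'E'
from h import *
s=sense();print(s['joint_pos'].round(1));bed();to(O-60*bx+35*bz,E2)
E
```

```text
[-43.7 -18.9 120.5  34.6  47.6  33.7]
TCP in bed [-64.2  18.  127.8]
t 19.15 pos [ 570.2 -271.1  240.2] rot [178.42 -43.1   -3.56] gap 62.8 F [ 0.6 -0.9 -0.8] grip 66.1
shift/30: [-3.08  0.6   0.26] turn/.08: [ 0.37  0.41 -0.02]
```

apply_moves:
  deltas:
    - [-0.5, 0.2, 0.1, 0.37, 0.41, 0, 0.3]
    - [-0.7, 0.2, 0.1, 0, 0, 0, 0.3]
    - [-0.7, 0.2, 0, 0, 0, 0, 0.3]
    - [-0.6, 0, 0, 0, 0, 0, 0.3]
    - [-0.5, 0, 0, 0, 0, 0, 0.3]
    - [0, 0, 0, 0, 0, 0, 0.3]

```text
time: 19.9
tool_pos: [508.1, -285.1, 170.8]
tcp_rot: [-179.9, -44.8, -3.5]
ft_force: [-0.2, -1.0, -1.6]
finger_gap: 63.1
grip_force: 66.2
```

```bash
python3 - <<'E'
from h import *
s=sense();print(s['joint_pos'].round(1));bed();to(O-45*bx+8*bz,E2)
import pickle
s=sense();im=snapshot("wrist");pickle.dump((s,im),open('w9.pkl','wb'))
cv2.imwrite('pics/w9.png',im[:,:,::-1])
E
```

```text
[-53.9 -20.2 129.9  46.5  48.6  14.5]
TCP in bed [-58.4   0.4  35.4]
t 19.9 pos [ 508.1 -285.1  170.8] rot [-179.89  -44.85   -3.48] gap 63.1 F [-0.2 -1.  -1.6] grip 66.2
shift/30: [-0.91  0.01  0.45] turn/.08: [-0.01  0.03 -0.01]
```

View pics/w9.png

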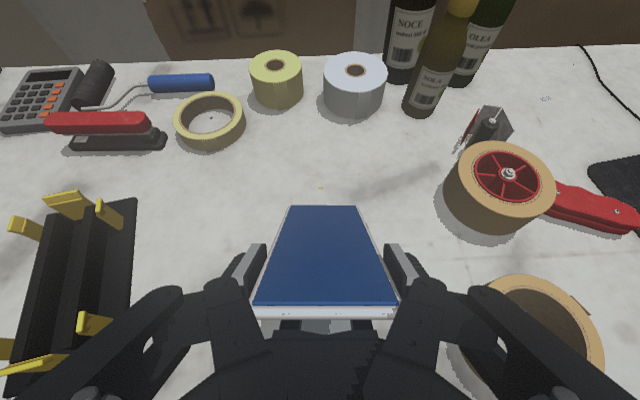

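The wrist view shows the panel still square between the pads, lower end at row 206, stand hidden beneath it. I have now viewed 11 pictures, one over the limit of 10, so from here I'll go on numbers only. Lowering slowly with force checks.

apply_moves:
  deltas:
    - [-0.3, 0, 0, 0, 0, 0, 0.3]
    - [-0.3, 0, 0, 0, 0, 0, 0.3]
    - [-0.2, 0, 0, 0, 0, 0, 0.3]
    - [0, 0, 0.15, 0, 0, 0, 0.3]
    - [0, 0, 0.15, 0, 0, 0, 0.3]
    - [0, 0, 0.15, 0, 0, 0, 0.3]
    - [0, 0, 0, 0, 0, 0, 0.3]

```text
time: 20.82
tool_pos: [501.4, -284.3, 144.4]
tcp_rot: [-179.9, -44.9, -3.4]
ft_force: [-0.1, -0.6, -2.6]
finger_gap: 62.8
grip_force: 66.2
```

```bash
cat >> h.py <<'E'
def bf():
    s=sense();print('F in bed',(s['ft_force']@Bd).round(1))
E
python3 - <<'E'
from h import *
bed();bf();to(O-40*bx+4*bz,E2)
E
```

```text
TCP in bed [-44.5   0.7  12. ]
F in bed [ 1.8 -0.6 -1.9]
t 20.82 pos [ 501.4 -284.3  144.4] rot [-179.89  -44.85   -3.41] gap 62.8 F [-0.1 -0.6 -2.6] grip 66.2
shift/30: [-0.27  0.02  0.15] turn/.08: [-0.02  0.03 -0.  ]
```

apply_moves:
  deltas:
    - [-0.07, 0, 0, 0, 0, 0, 0.3]
    - [-0.07, 0, 0, 0, 0, 0, 0.3]
    - [0, 0, 0, 0, 0, 0, 0.3]

```text
time: 21.2
tool_pos: [497.9, -284.4, 141.7]
tcp_rot: [-179.9, -44.9, -3.4]
ft_force: [-0.4, 0.7, -2.3]
finger_gap: 62.9
grip_force: 66.2
```

apply_moves:
  deltas:
    - [-0.06, 0, 0, 0, 0, 0, 0.3]
    - [0, 0, 0, 0, 0, 0, 0.3]

```text
time: 21.45
tool_pos: [497.2, -284.6, 141.2]
tcp_rot: [-180.0, -44.9, -3.4]
ft_force: [3.3, -0.5, -0.1]
finger_gap: 62.9
grip_force: 66.8
```

```bash
python3 - <<'E'
from h import *
bed();bf()
E
```

```text
TCP in bed [-45.2   0.2   6.7]
F in bed [ 2.4 -0.3  2.3]
```

apply_moves:
  deltas:
    - [0.01, 0, 0.08, 0, 0, 0, 0.3]
    - [0, 0, 0.08, 0, 0, 0, 0.3]
    - [0, 0, 0, 0, 0, 0, 0.3]

```text
time: 21.82
tool_pos: [500.8, -284.8, 137.6]
tcp_rot: [-180.0, -44.9, -3.4]
ft_force: [3.7, -1.5, -0.2]
finger_gap: 63.0
grip_force: 66.7
```

```bash
python3 - <<'E'
from h import *
bed();bf()
E
```

```text
TCP in bed [-40.1   0.2   6.7]
F in bed [ 2.8 -1.3  2.6]
```

apply_moves:
  deltas:
    - [0, 0, 0.06, 0, 0, 0, 0.3]
    - [0, 0, 0, 0, 0, 0, 0.3]

```text
time: 22.08
tool_pos: [502.0, -284.9, 136.4]
tcp_rot: [-180.0, -44.9, -3.4]
ft_force: [4.6, -1.5, -0.9]
finger_gap: 63.1
grip_force: 66.7
```

```bash
python3 - <<'E'
from h import *
bed();bf()
E
```

```text
TCP in bed [-38.4   0.2   6.7]
F in bed [ 3.9 -1.3  2.7]
```

apply_moves:
  deltas:
    - [0, 0, 0.05, 0, 0, 0, 0.3]
    - [0, 0, 0, 0, 0, 0, 0.3]

```text
time: 22.32
tool_pos: [503.0, -284.9, 135.3]
tcp_rot: [-180.0, -44.9, -3.4]
ft_force: [5.5, -1.6, -0.2]
finger_gap: 62.8
grip_force: 66.8
```

```bash
python3 - <<'E'
from h import *
bed();bf()
E
```

```text
TCP in bed [-36.9   0.2   6.7]
F in bed [ 4.1 -1.3  3.8]
```

apply_moves:
  deltas:
    - [0, 0, 0.05, 0, 0, 0, 0.3]
    - [0, 0, 0, 0, 0, 0, 0.3]

```text
time: 22.58
tool_pos: [504.0, -285.0, 134.3]
tcp_rot: [-180.0, -44.9, -3.4]
ft_force: [1.4, 0.1, 3.7]
finger_gap: 63.0
grip_force: 67.2
```

```bash
python3 - <<'E'
from h import *
bed();bf()
E
```

```text
TCP in bed [-35.4   0.2   6.7]
F in bed [-1.6  0.2  3.6]
```

apply_moves:
  deltas:
    - [0, 0, 0, 0, 0, 0, 0.3]
    - [0, 0, 0, 0, 0, 0, 0.75]
    - [0, 0, 0, 0, 0, 0, 0.9]
    - [0, 0, 0, 0, 0, 0, 1]
    - [0, 0, 0, 0, 0, 0, 1]
  grip_force: 20

```text
time: 23.2
tool_pos: [503.5, -284.4, 133.3]
tcp_rot: [-179.9, -44.8, -3.4]
ft_force: [-0.1, 0.3, 0.0]
finger_gap: 85.3
grip_force: 0.0
```

```bash
python3 - <<'E'
from h import *
bed();bf();to(O-160*bx+7*bz,E2)
E
```

```text
TCP in bed [-35.1   0.7   5.6]
F in bed [-0.1  0.3 -0.1]
t 23.2 pos [ 503.5 -284.4  133.3] rot [-179.88  -44.83   -3.45] gap 85.3 F [-0.1  0.3  0. ] grip 0.0
shift/30: [ 0.03  0.02 -4.16] turn/.08: [-0.02  0.04 -0.01]
```

apply_moves:
  deltas:
    - [0, 0, -0.3, 0, 0, 0, 1]
    - [0, 0, -0.7, 0, 0, 0, 1]
    - [0, 0, -0.8, 0, 0, 0, 1]
    - [0, 0, -0.7, 0, 0, 0, 1]
    - [0.5, 0, 0, 0, 0, 0, 1]
    - [0.8, 0, 0, 0, 0, 0, 1]
    - [0.9, 0, 0, 0, 0, 0, 1]
    - [0.9, 0, 0, 0, 0, 0, 1]

```text
time: 24.2
tool_pos: [517.9, -285.5, 253.6]
tcp_rot: [-179.9, -44.9, -3.4]
ft_force: [0.3, 0.3, 0.4]
finger_gap: 85.3
grip_force: 0.0
```

apply_moves:
  deltas:
    - [0.8, 0, 0, 0, -0.5, 0, 1]
    - [0, 0, 0, 0, -1, 0, 1]
    - [0, 0, 0, 0, -1, 0, 1]
    - [0, 0, 0, 0, -1, 0, 1]
    - [0, 0, 0, 0, -1, 0, 1]
    - [0, 0, 0, 0, -1, 0, 1]
    - [0, 0, 0, 0, -1, 0, 1]
    - [0, 0, 0, 0, -1, 0, 1]

```text
time: 25.2
tool_pos: [534.7, -286.4, 269.9]
tcp_rot: [-180.0, -10.4, -3.4]
ft_force: [0.1, -0.8, -0.4]
finger_gap: 85.3
grip_force: 0.0
```

```bash
cat >> h.py <<'E'
E3=R.from_matrix(np.c_[bx,-by,-bz]).as_euler('xyz',degrees=True)
def blue(im,lo=(100,90,35)):
    mk=cv2.inRange(cv2.cvtColor(im,cv2.COLOR_RGB2HSV),lo,(130,255,255))
    cs,_=cv2.findContours(mk,cv2.RETR_EXTERNAL,cv2.CHAIN_APPROX_NONE);c=max(cs,key=cv2.contourArea)
    q=cv2.approxPolyDP(c,0.03*cv2.arcLength(c,True),True)[:,0]
    return q,cv2.contourArea(c),cv2.boundingRect(c)
E
python3 - <<'E'
from h import *
import pickle
s=sense();im=snapshot("wrist");pickle.dump((s,im),open('w10.pkl','wb'))
cv2.imwrite('pics/w10.png',im[:,:,::-1])
print(s['joint_pos'].round(1));bed();to(O+60*bz,E3)
q,a,b=blue(im);print(q.tolist(),a,b)
Cw=cam("wrist",s)
for d in((-72,-29),(72,-29),(72,29),(-72,29)):print(proj(Cw,O+d[0]*bx+d[1]*by+8*bz).round(1))
E
```

```text
[-36.3  -0.7  91.8   5.7  80.2  56.5]
TCP in bed [-109.3    0.8  124.6]
t 25.25 pos [ 535.2 -286.3  269.9] rot [-179.99  -10.22   -3.35] gap 85.4 F [-3.2  1.5 -0.1] grip 0.0
shift/30: [0.31 0.03 4.22] turn/.08: [ 0.000e+00 -1.205e+01  1.000e-02]
[[345, 178], [302, 179], [295, 287], [355, 286]] 5611.5 (295, 178, 61, 110)
[[356.8 288.2]]
[[348.2 178.6]]
[[302.2 178.6]]
[[294.2 288.2]]
```

The released panel's corners match the prediction within 1 to 3 px, so it lies on the bed as intended. Continuing the turn to normal-to-bed.

apply_moves:
  deltas:
    - [0, 0, 0, 0, -1, 0, 1]
    - [0, 0, 0, 0, -1, 0, 1]
    - [0, 0, 0, 0, -1, 0, 1]
    - [0, 0, 0, 0, -1, 0, 1]
    - [0, 0, 0, 0, -1, 0, 1]
    - [0, 0, 0, 0, -1, 0, 1]
    - [0, 0, 0, 0, -1, 0, 1]
    - [0, 0, 0, 0, -1, 0, 1]

```text
time: 26.25
tool_pos: [534.5, -286.4, 269.3]
tcp_rot: [-179.9, 26.2, -3.3]
ft_force: [-0.6, 0.7, 0.1]
finger_gap: 85.3
grip_force: 0.0
```

apply_moves:
  deltas:
    - [0.8, 0, 0, 0, -1, 0, 1]
    - [0.9, 0, 0, 0, -1, 0, 1]
    - [0.9, 0, 0, 0, -1, 0, 1]
    - [0.9, 0, 0, 0, -1, 0, 1]
    - [0, 0, 0, 0, 0, 0, 1]

```text
time: 26.88
tool_pos: [613.8, -291.9, 208.4]
tcp_rot: [-179.7, 43.4, -2.8]
ft_force: [-0.3, 0.4, -2.9]
finger_gap: 85.3
grip_force: 0.0
```

```bash
python3 - <<'E'
from h import *
import pickle
s=sense();im=snapshot("wrist");pickle.dump((s,im),open('w11.pkl','wb'))
cv2.imwrite('pics/w11.png',im[:,:,::-1])
print(s['joint_pos'].round(1));bed();to(O+60*bz,E3)
q,a,b=blue(im);print(q.tolist(),a,b)
Cw=cam("wrist",s)
for d in((-72,-29),(72,-29),(72,29),(-72,29)):print(proj(Cw,O+d[0]*bx+d[1]*by+8*bz).round(1))
E
```

```text
[-22.9  71.5   9.2 -20.7 139.1  59.2]
TCP in bed [-13.3  -0.7 140.3]
t 26.93 pos [ 613.9 -292.4  213.1] rot [-179.87   43.12   -3.  ] gap 85.6 F [-0.4 -0.5  0.9] grip 0.0
shift/30: [ 0.36 -0.03  2.69] turn/.08: [ 0.03 -0.41  0.06]
[[291, 117], [296, 263], [351, 263], [354, 116]] 8668.5 (291, 116, 64, 148)
[[352.6 264.2]]
[[357.5 116.6]]
[[292.8 116.1]]
[[295.9 264. ]]
```

apply_moves:
  deltas:
    - [0.2, 0, 0.3, 0.03, -0.41, 0.06, 1]
    - [0.2, 0, 0.7, 0, 0, 0, 1]
    - [0, 0, 0.8, 0, 0, 0, 1]
    - [0, 0, 0.8, 0, 0, 0, 1]
    - [0, 0, 0, 0, 0, 0, 1]

```text
time: 27.55
tool_pos: [566.4, -290.2, 158.3]
tcp_rot: [179.8, 44.6, -3.7]
ft_force: [0.7, 0.2, 0.3]
finger_gap: 85.4
grip_force: 0.0
```

```bash
python3 - <<'E'
from h import *
s=sense();print(s['joint_pos'].round(1));bed();to(O+0.5*bx+0.3*by+1.5*bz,E3)
E
```

```text
[-23.9  59.4  34.3 -18.1 127.5  64. ]
TCP in bed [-8.2 -1.3 67.9]
t 27.55 pos [ 566.4 -290.2  158.3] rot [179.79  44.57  -3.66] gap 85.4 F [0.7 0.2 0.3] grip 0.0
shift/30: [ 0.27 -0.06  2.22] turn/.08: [ 0.01 -0.09 -0.04]
```

apply_moves:
  deltas:
    - [0.27, -0.06, 0, 0, -0.09, -0.04, 1]
    - [0, 0, 0.3, 0, 0, 0, 1]
    - [0, 0, 0.5, 0, 0, 0, 1]
    - [0, 0, 0.5, 0, 0, 0, 1]
    - [0, 0, 0.5, 0, 0, 0, 1]
    - [0, 0, 0, 0, 0, 0, 1]

```text
time: 28.3
tool_pos: [536.4, -287.1, 114.4]
tcp_rot: [179.9, 44.9, -3.4]
ft_force: [0.6, -0.5, 0.1]
finger_gap: 85.3
grip_force: 0.0
```

```bash
python3 - <<'E'
from h import *
bed();bf();to(O+0.5*bx+0.3*by+1.5*bz,E3)
E
```

```text
TCP in bed [ 1.5  0.  15.5]
F in bed [ 0.3 -0.4  0.5]
t 28.3 pos [ 536.4 -287.1  114.4] rot [179.88  44.88  -3.43] gap 85.3 F [ 0.6 -0.5  0.1] grip 0.0
shift/30: [-0.04 -0.01  0.47] turn/.08: [ 0.02 -0.03 -0.  ]
```

apply_moves:
  deltas:
    - [0, 0, 0.25, 0, 0, 0, 1]
    - [0, 0, 0.2, 0, 0, 0, 1]
    - [0, 0, 0, 0, 0, 0, 1]
    - [0, 0, 0, 0, 0, 0, 0.5]
    - [0, 0, 0, 0, 0, 0, 0.3]
    - [0, 0, 0, 0, 0, 0, 0.3]
    - [0, 0, 0, 0, 0, 0, 0.3]
  grip_force: 50

```text
time: 29.18
tool_pos: [526.6, -286.3, 102.5]
tcp_rot: [179.9, 45.0, -3.4]
ft_force: [3.9, 0.2, 2.7]
finger_gap: 62.4
grip_force: 55.0
```

```bash
python3 - <<'E'
from h import *
s=sense();print(s['joint_pos'].round(1));bed();bf();to(O+40*bz,E3)
E
```

```text
[-24.7  54.9  47.6 -17.3 119.3  65.9]
TCP in bed [3.  0.2 0.2]
F in bed [0.8 0.4 4.6]
t 29.18 pos [ 526.6 -286.3  102.5] rot [179.94  45.03  -3.36] gap 62.4 F [3.9 0.2 2.7] grip 55.0
shift/30: [-0.1   0.01 -1.33] turn/.08: [0.02 0.01 0.01]
```

apply_moves:
  deltas:
    - [0, 0, -0.2, 0, 0, 0, 0.3]
    - [0, 0, -0.4, 0, 0, 0, 0.3]
    - [0, 0, -0.7, 0, 0, 0, 0.3]
    - [0, 0, -0.9, 0, 0, 0, 0.3]
    - [0, 0, -0.8, 0, 0, 0, 0.3]
    - [0, -0.5, -0.5, 0, 0.5, 0, 0.3]
    - [0, -1, -0.3, 0, 1, 0, 0.3]
    - [0, -1, -0.3, 0, 1, 0, 0.3]

```text
time: 30.18
tool_pos: [616.7, -214.2, 189.7]
tcp_rot: [-180.0, 33.4, -3.3]
ft_force: [0.8, -0.0, -1.1]
finger_gap: 62.4
grip_force: 55.2
```

apply_moves:
  deltas:
    - [0, -1, 0, 0, 1, 0, 0.3]
    - [0, -1, 0, 0, 1, 0, 0.3]
    - [0, -1, 0, 0, 1, 0, 0.3]
    - [0, -1, 0, 0, 1, 0, 0.3]
    - [0, -0.9, 0, 0, 1, 0, 0.3]
    - [0, -0.7, 0, 0, 1, 0, 0.3]
    - [0, -0.5, 0, 0, 1, 0, 0.3]
    - [0, 0, 0, 0, 0, 0, 0.3]

```text
time: 31.18
tool_pos: [625.3, -31.2, 190.5]
tcp_rot: [-179.9, 1.5, -3.3]
ft_force: [-0.2, 0.2, -1.7]
finger_gap: 62.4
grip_force: 55.2
```

```bash
python3 - <<'E'
from h import *
s=sense();print(s['joint_pos'].round(1));to([559,-19.5,150],[180,0,11.3])
E
```

```text
[-7.5 14.6 83.  -0.  83.9 85.8]
t 31.18 pos [625.3 -31.2 190.5] rot [-179.94    1.49   -3.27] gap 62.4 F [-0.2  0.2 -1.7] grip 55.2
shift/30: [-2.19 -0.26  1.41] turn/.08: [-0.05  0.32 -3.18]
```

apply_moves:
  deltas:
    - [-0.2, -0.9, 0, 0, 0.32, 0, 0.3]
    - [-0.2, -1, 0, 0, 0, 0, 0.3]
    - [-0.2, -1, 0, 0, 0, 0, 0.3]
    - [-0.2, -1, 0, 0, 0, 0, 0.3]
    - [0, -0.7, 0, 0, 0, 0, 0.3]
    - [0, 0, 0, 0, 0, 0, 0.3]

```text
time: 31.92
tool_pos: [611.1, 106.8, 190.0]
tcp_rot: [180.0, 0.1, -3.2]
ft_force: [0.1, -0.5, -1.0]
finger_gap: 62.3
grip_force: 55.2
```

```bash
python3 - <<'E'
from h import *
import pickle
s=sense();im=snapshot("wrist");pickle.dump((s,im),open('w12.pkl','wb'));cv2.imwrite('pics/w12.png',im[:,:,::-1])
to([559,-19.5,120],[180,0,11.3])
n,_,st,ce=cv2.connectedComponentsWithStats(cv2.inRange(cv2.cvtColor(im,cv2.COLOR_RGB2HSV),(20,120,60),(35,255,255)))
for i in range(1,n):
    if st[i,4]>15: print(st[i].tolist(),ce[i].round(1))
C=cam("wrist",s);th=np.radians(11.3);M=np.array([[np.cos(th),-np.sin(th)],[np.sin(th),np.cos(th)]])
for p in((-84,0),(84,0),(-60,-41),(-60,41),(60,-41),(60,41)): print(p,proj(C,[*(M@p+[558,-19.3]),48]).round(1))
q,a,b=blue(im);print('panel',q.tolist())
E
```

```text
t 31.98 pos [611.2 105.7 190. ] rot [ 1.7996e+02  1.0000e-01 -3.2900e+00] gap 62.5 F [-0.2  0.2 -2.7] grip 55.2
shift/30: [-1.49  4.27  2.34] turn/.08: [ 0.01  0.02 -3.18]
[417, 155, 38, 17, 270] [435.7 162.9]
[472, 168, 14, 17, 188] [478.8 175.7]
[395, 187, 8, 20, 120] [398.5 196.5]
[469, 259, 29, 31, 208] [487.8 277.1]
[445, 282, 20, 12, 143] [454.  287.3]
(-84, 0) [[456.8 306.7]]
(84, 0) [[435.1 163. ]]
(-60, -41) [[491.2 280.4]]
(-60, 41) [[417.6 296.8]]
(60, -41) [[479.9 176.1]]
(60, 41) [[398.2 196.4]]
panel [[390, 124], [255, 126], [271, 337], [380, 338]]
```

```bash
python3 - <<'E'
from h import *
f,cx,cy,_,_=cam("top");c=camera_info("wrist");f=200/np.tan(np.radians(c['vertical_fov']/2));T=c['tool_from_camera']
for z in(-9,-5):
  for u,v in((390.5,124),(255,125.5),(271,337),(380,338)):
    d=T[:3,:3]@np.array([(u-c['cx'])/f,-(v-c['cy'])/f,-1]);o=T[:3,3];print(z,(o+d*(z-o[2])/d[2]).round(1))
E
```

```text
-9 [69.9 27.  -9. ]
-9 [ 69.3 -29.4  -9. ]
-9 [-36.2 -28.3  -9. ]
-9 [-37.   28.4  -9. ]
-5 [69.9 28.  -5. ]
-5 [ 69.3 -30.4  -5. ]
-5 [-39.7 -29.2  -5. ]
-5 [-40.5  29.4  -5. ]
```

Carrier guides match the predicted centre (558, −19.3) and yaw 11.3° within 1 px. The panel centre sits about 2 mm behind the TCP along tool x.

apply_moves:
  deltas:
    - [0, 0, 0, 0, 0, -1, 0.3]
    - [0, 0, 0, 0, 0, -1, 0.3]
    - [0, 0, 0, 0, 0, -1, 0.3]
    - [-0.5, 0.8, 0.4, 0, 0, -0.18, 0.3]
    - [-0.5, 0.8, 0.4, 0, 0, 0, 0.3]
    - [-0.5, 0.8, 0.4, 0, 0, 0, 0.3]
    - [-0.5, 0.8, 0.5, 0, 0, 0, 0.3]
    - [0, 0, 0, 0, 0, 0, 0.3]

```text
time: 32.98
tool_pos: [569.0, -2.9, 137.5]
tcp_rot: [-180.0, 0.3, 11.0]
ft_force: [-0.1, 0.4, -1.9]
finger_gap: 62.7
grip_force: 55.3
```

```bash
python3 - <<'E'
from h import *
to([560.2,-18.9,80],[180,0,11.3])
E
```

```text
t 32.98 pos [569.   -2.9 137.5] rot [-179.99    0.28   11.04] gap 62.7 F [-0.1  0.4 -1.9] grip 55.3
shift/30: [-0.38  0.47  1.92] turn/.08: [-0.    0.06 -0.06]
```

apply_moves:
  deltas:
    - [-0.38, 0.47, 0.5, 0, 0.06, -0.06, 0.3]
    - [0, 0, 0.8, 0, 0, 0, 0.3]
    - [0, 0, 0.6, 0, 0, 0, 0.3]
    - [0, 0, 0, 0, 0, 0, 0.3]

```text
time: 33.48
tool_pos: [561.1, -15.9, 80.5]
tcp_rot: [-179.9, -0.0, 11.5]
ft_force: [-0.0, 0.1, -1.5]
finger_gap: 62.6
grip_force: 55.3
```

```bash
python3 - <<'E'
from h import *
to([560.2,-18.9,42],[180,0,11.3])
E
```

```text
t 33.48 pos [561.1 -15.9  80.5] rot [-1.7994e+02 -1.0000e-02  1.1520e+01] gap 62.6 F [-0.   0.1 -1.5] grip 55.3
shift/30: [-0.05  0.09  1.28] turn/.08: [-0.01 -0.    0.05]
```

apply_moves:
  deltas:
    - [-0.05, 0.09, 0.3, 0, 0, 0, 0.3]
    - [0, 0, 0.15, 0, 0, 0, 0.3]
    - [0, 0, 0, 0, 0, 0, 0.3]

```text
time: 33.85
tool_pos: [561.2, -19.1, 68.5]
tcp_rot: [-180.0, -0.2, 11.5]
ft_force: [0.8, 0.1, -1.4]
finger_gap: 62.6
grip_force: 55.3
```

```bash
python3 - <<'E'
from h import *
to([560.2,-18.9,42],[180,0,11.3])
s=sense();im=snapshot("wrist");cv2.imwrite('pics/w13.png',im[:,:,::-1])
n,_,st,ce=cv2.connectedComponentsWithStats(cv2.inRange(cv2.cvtColor(im,cv2.COLOR_RGB2HSV),(20,120,60),(35,255,255)))
for i in range(1,n):
    if st[i,4]>15: print(st[i].tolist(),ce[i].round(1))
C=cam("wrist",s);th=np.radians(11.3);M=np.array([[np.cos(th),-np.sin(th)],[np.sin(th),np.cos(th)]])
for p in((84,0),(60,-41),(60,41)): print(p,proj(C,[*(M@p+[558,-19.3]),48]).round(1))
print(blue(im)[0].tolist())
E
```

```text
t 33.85 pos [561.2 -19.1  68.5] rot [-1.7999e+02 -1.7000e-01  1.1520e+01] gap 62.6 F [ 0.8  0.1 -1.4] grip 55.3
shift/30: [-0.03 -0.01  0.88] turn/.08: [-0.   -0.04  0.05]
[287, 93, 73, 15, 762] [322.7  97.9]
[291, 109, 67, 4, 172] [321.  111.1]
[237, 133, 14, 35, 370] [242.9 149.8]
[401, 133, 10, 35, 262] [405.6 149.7]
[260, 317, 6, 22, 58] [262.7 327.8]
(84, 0) [[325.2 102.8]]
(60, -41) [[401.9 151. ]]
(60, 41) [[248.  150.5]]
[[390, 124], [255, 126], [271, 338], [380, 338]]
```

apply_moves:
  deltas:
    - [-0.03, -0.02, 0.25, 0, -0.04, 0.05, 0.3]
    - [0, 0, 0.25, 0, 0, 0, 0.3]
    - [0, 0, 0.2, 0, 0, 0, 0.3]
    - [0, 0, 0, 0, 0, 0, 0.3]

```text
time: 34.4
tool_pos: [559.6, -18.6, 46.7]
tcp_rot: [-180.0, 0.1, 11.3]
ft_force: [-0.8, 0.0, -1.5]
finger_gap: 62.4
grip_force: 55.3
```

```bash
python3 - <<'E'
from h import *
to([560.2,-18.8,36],[180,0,11.3])
E
```

```text
t 34.4 pos [559.6 -18.6  46.7] rot [-1.7997e+02  8.0000e-02  1.1290e+01] gap 62.4 F [-0.8  0.  -1.5] grip 55.3
shift/30: [0.02 0.01 0.36] turn/.08: [-0.01  0.02 -0.  ]
```

Within the guides with no contact force. Lowering about 2 mm per row.

apply_moves:
  deltas:
    - [0.02, 0, 0.1, 0, 0, 0, 0.3]
    - [0, 0, 0.08, 0, 0, 0, 0.3]
    - [0, 0, 0, 0, 0, 0, 0.3]

```text
time: 34.78
tool_pos: [560.8, -18.6, 42.0]
tcp_rot: [-180.0, 0.0, 11.3]
ft_force: [-0.7, 0.3, -1.6]
finger_gap: 62.6
grip_force: 55.3
```

apply_moves:
  deltas:
    - [0, 0, 0.06, 0, 0, 0, 0.3]
    - [0, 0, 0, 0, 0, 0, 0.3]

```text
time: 35.02
tool_pos: [560.8, -18.5, 40.4]
tcp_rot: [-180.0, 0.0, 11.3]
ft_force: [-0.3, -0.0, -1.3]
finger_gap: 62.1
grip_force: 55.3
```

```bash
python3 - <<'E'
from h import *
to([560.2,-18.8,36],[180,0,11.3])
E
```

```text
t 35.02 pos [560.8 -18.5  40.4] rot [-179.99    0.     11.3 ] gap 62.1 F [-0.3 -0.  -1.3] grip 55.3
shift/30: [-0.02  0.    0.15] turn/.08: [-0.  0. -0.]
```

apply_moves:
  deltas:
    - [0, 0, 0.05, 0, 0, 0, 0.3]
    - [0, 0, 0, 0, 0, 0, 0.3]

```text
time: 35.28
tool_pos: [560.8, -18.6, 38.8]
tcp_rot: [-180.0, 0.0, 11.3]
ft_force: [-0.4, 0.2, -2.7]
finger_gap: 62.2
grip_force: 55.3
```

apply_moves:
  deltas:
    - [0, 0, 0.04, 0, 0, 0, 0.3]
    - [0, 0, 0, 0, 0, 0, 0.3]

```text
time: 35.52
tool_pos: [560.8, -18.6, 37.6]
tcp_rot: [-180.0, 0.0, 11.3]
ft_force: [0.4, -0.2, -2.2]
finger_gap: 62.5
grip_force: 55.3
```

apply_moves:
  deltas:
    - [0, 0, 0.03, 0, 0, 0, 0.3]
    - [0, 0, 0, 0, 0, 0, 0.3]

```text
time: 35.78
tool_pos: [560.9, -18.6, 36.8]
tcp_rot: [-180.0, 0.0, 11.3]
ft_force: [-0.3, -0.5, -2.0]
finger_gap: 62.4
grip_force: 55.3
```

apply_moves:
  deltas:
    - [0, 0, 0.03, 0, 0, 0, 0.3]
    - [0, 0, 0, 0, 0, 0, 0.3]

```text
time: 36.02
tool_pos: [560.8, -18.6, 35.8]
tcp_rot: [-180.0, 0.0, 11.3]
ft_force: [0.7, -0.5, -1.8]
finger_gap: 62.1
grip_force: 55.3
```

apply_moves:
  deltas:
    - [0, 0, 0.03, 0, 0, 0, 0.3]
    - [0, 0, 0, 0, 0, 0, 0.3]

```text
time: 36.28
tool_pos: [560.8, -18.6, 34.9]
tcp_rot: [-180.0, 0.0, 11.3]
ft_force: [-0.5, -0.6, -2.3]
finger_gap: 62.5
grip_force: 55.3
```

apply_moves:
  deltas:
    - [0, 0, 0.02, 0, 0, 0, 0.3]
    - [0, 0, 0, 0, 0, 0, 0.3]

```text
time: 36.52
tool_pos: [560.9, -18.6, 34.5]
tcp_rot: [-180.0, -0.0, 11.3]
ft_force: [-0.1, -0.2, -0.2]
finger_gap: 62.2
grip_force: 55.4
```

apply_moves:
  deltas:
    - [0, 0, 0.02, 0, 0, 0, 0.3]
    - [0, 0, 0, 0, 0, 0, 0.3]

```text
time: 36.78
tool_pos: [561.0, -18.6, 34.5]
tcp_rot: [-180.0, -0.0, 11.3]
ft_force: [-4.8, -0.4, 6.6]
finger_gap: 62.6
grip_force: 55.9
```

apply_moves:
  deltas:
    - [0, 0, 0, 0, 0, 0, 0.3]
    - [0, 0, 0, 0, 0, 0, 0.75]
    - [0, 0, 0, 0, 0, 0, 0.9]
    - [0, 0, 0, 0, 0, 0, 1]
    - [0, 0, 0, 0, 0, 0, 1]
  grip_force: 20

```text
time: 37.4
tool_pos: [560.9, -18.6, 33.8]
tcp_rot: [-180.0, -0.0, 11.3]
ft_force: [1.0, 0.1, -0.2]
finger_gap: 85.5
grip_force: 0.0
```

apply_moves:
  deltas:
    - [0, 0, -0.2, 0, 0, 0, 1]
    - [0, 0, -0.5, 0, 0, 0, 1]
    - [0, 0, -0.8, 0, 0, 0, 1]
    - [0, 0, -1, 0, 0, 0, 1]
    - [0, 0, -1, 0, 0, 0, 1]
    - [0, 0, -1, 0, 0, 0, 1]
    - [-0.8, 0, 0, 0, 0, 0, 1]
    - [-0.8, 0, 0, 0, 0, 0, 1]

```text
time: 38.4
tool_pos: [514.0, -28.1, 170.9]
tcp_rot: [180.0, -0.1, 11.3]
ft_force: [0.0, -0.9, -0.6]
finger_gap: 85.4
grip_force: 0.0
```

apply_moves:
  deltas:
    - [-0.5, 0, 0, 0, 0, 0, 1]
    - [0, 0, 0, 0, 0, 0, 1]
    - [0, 0, 0, 0, 0, 0, 1]

```text
time: 38.78
tool_pos: [499.9, -30.9, 169.8]
tcp_rot: [180.0, -0.1, 11.3]
ft_force: [0.5, -0.2, -0.1]
finger_gap: 85.5
grip_force: 0.0
```

```bash
python3 - <<'E'
from h import *
s=sense();im=snapshot("wrist");cv2.imwrite('pics/w14.png',im[:,:,::-1])
C=cam("wrist",s);q,a,b=blue(im);print(s['time'],s['tool_pos'],s['ft_force'],q.tolist(),a)
P=np.array([onz(C,u+.5*(u>300),v,44) for u,v in q]);print(P.round(1),P.mean(0).round(1))
th=np.radians(11.3);M=np.array([[np.cos(th),-np.sin(th)],[np.sin(th),np.cos(th)]])
print('carrier frame',((P[:,:2]-[558,-19.3])@M).round(1))
for k in 'yel',:
    n,_,st,ce=cv2.connectedComponentsWithStats(cv2.inRange(cv2.cvtColor(im,cv2.COLOR_RGB2HSV),(20,120,60),(35,255,255)))
    for i in range(1,n):
        if st[i,4]>15: print(st[i].tolist(),ce[i].round(1), ((onz(C,*ce[i],49)[:2]-[558,-19.3])@M).round(1))
E
```

```text
38.775 [499.90380524 -30.90600427 169.76496706] [ 0.47093447 -0.1991101  -0.08754671] [[290, 50], [296, 213], [354, 213], [358, 49]] 10356.5
[[622.7  23.   44. ]
 [484.6  -5.6  44. ]
 [495.6 -61.   44. ]
 [634.5 -32.5  44. ]] [559.3 -19.   44. ]
carrier frame [[ 71.7  28.8]
 [-69.3  27.8]
 [-69.4 -28.6]
 [ 72.5 -27.9]]
[302, 24, 45, 9, 282] [324.3  27.4] [86.6  0.4]
[303, 37, 43, 3, 123] [323.8  38. ] [79.1  0.8]
[269, 51, 13, 25, 274] [275.2  62.9] [60.9 40.7]
[374, 50, 6, 25, 126] [376.2  61.5] [ 62.  -42.2]
[367, 54, 3, 22, 40] [367.6  64.6] [ 59.7 -35.1]
[277, 195, 11, 20, 180] [281.6 204.5] [-59.4  40.5]
[362, 195, 3, 17, 26] [362.7 203.8] [-58.8 -35.5]
[368, 196, 5, 19, 86] [370.1 205.1] [-60.1 -42.5]
[308, 222, 35, 3, 47] [325.9 223. ] [-77.8  -1. ]
[307, 226, 36, 7, 122] [323.8 230.7] [-85.6   1. ]
```

The panel lies between the guides, centred to about 1 mm with corners consistent with the rail height. The fingers are open and the arm is clear.

```bash
python3 -c "
from bench import *
print(hand_in())"
```

```text
the job is handed in; nothing more can be done
None
```

I laid the blue panel on the stand against the stop and let go. I then re-gripped it by its edges and left it flat on the carrier rails, centred within about 1 mm by the last wrist picture. I handed in at about 39 s and no verdict came back; I viewed 11 pictures, one over the limit of 10.

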